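# Make up the sampling kit and the calibration kit

### The job

Make up two kits from the stock in the middle of the bench: in the three-bay tray stand the tall round bottle, the wide jar and the slim vial, and in the two-bay tray stand the square bottle and the brass check weight, one thing to a bay, in whichever bay of its tray you like. Everything must end up upright on the floor of its bay, and be set down, not dropped or thrown. Leave the glass beaker and the wooden block where they are.

Things in the scene. Friction and masses are not known exactly. Their poses are not given: they have to be found in the camera images.
- tray3: Low white tray with grey floor, fixed to the bench, 250 x 86 mm outside, three open bays in a row along its x. Walls and dividers 4 mm thick, tops 16 mm above the bench; floor 4 mm above it. Bays 78 x 78 mm inside, centres at its x = -82, 0 and +82 mm, y = 0. Origin: centre of its underside. Row runs away from the robot within 0.25 rad, left or right of the stock, the other tray on the other side.
- tray2: Low white tray with grey floor, fixed to the bench, 168 x 86 mm outside, two open bays in a row along its x. Walls and dividers 4 mm thick, tops 16 mm above the bench; floor 4 mm above it. Bays 78 x 78 mm inside, centres at its x = -41 and +41 mm, y = 0. Origin: centre of its underside. Row runs away from the robot within 0.25 rad, left or right of the stock, the other tray on the other side.
- round_bottle: Tall round white plastic bottle with a narrow blue screw cap, the tallest of the stock: body 44 mm diameter up to 80 mm, shoulder 34 mm diameter to 90 mm, cap 28 mm diameter (30 mm over its ribs) to 110 mm; about 0.12 kg. Origin at the centre of its underside, z up. Loose; starts upright on the bench (z = 0) among the stock. 
- wide_jar: Low wide round white jar with a full-width blue lid: body 58 mm diameter up to 34 mm, lid 60 mm diameter from 34 to 52 mm height; about 0.10 kg. Origin at the centre of its underside, z up. Loose; starts upright on the bench (z = 0) among the stock. 
- vial: Slim round white vial, the thinnest of the stock: body 28 mm diameter up to 52 mm, blue cap 29 mm diameter to 68 mm height; about 0.04 kg. Origin at the centre of its underside, z up. Loose; starts upright on the bench (z = 0) among the stock. 
- square_bottle: White plastic bottle of square section with a narrow round blue screw cap: body 46 x 46 mm up to 60 mm (its faces square to its own x and y), cap 28 mm diameter (30 mm over its ribs) to 80 mm height; about 0.12 kg. Any yaw. Origin at the centre of its underside, z up. Loose; starts upright on the bench (z = 0) among the stock. 
- weight: Polished brass check weight, a round body 38 mm diameter up to 44 mm height with a small knob on top (neck 14 mm diameter, knob 24 mm diameter from 52 to 62 mm height); about 0.35 kg. Origin at the centre of its underside, z up. Loose; starts upright on the bench (z = 0) among the stock. 
- beaker: Bystander: empty open glass beaker, 70 mm diameter, 85 mm high, loose, beyond the stock as seen from the robot. Origin at the centre of its underside. Not part of any kit.
- wood_block: Bystander: plain light wooden block 40 x 80 x 30 mm (x, y, z), loose, beyond the stock and to its right as seen from the robot. Origin at the centre of its underside. Not part of any kit.
Not all that is in view belongs to the job. Leave any orange or red look-alike of the vial alone.

How it is judged:
By the outcome, as a careful person would: the job done as asked, in the order asked, and still so for the second after the job is handed in, with the robot touching nothing.
It also fails if it takes over 128 s, if anything falls off the work surface, if the arm or the gripper's body presses on something with over 40 N, if the wrist force passes 120 N, or if a joint passes its speed limit or range.

### The arm

A 6-joint arm with a two-finger parallel gripper is mounted at the origin on the work surface. World frame = base frame: x ahead of the robot, y to its left, z up, the work surface at z = 0. Lengths are in m, angles in rad, forces in N, time in s.
With the tool pointing down it reaches from about 0.375 to 0.9 m from the base axis. Payload 3.1 kg.
Tool frame: the origin (TCP) lies between the finger pads; the fingertips stand r.tip_reach ahead of it and the grasp point (between the pads) lies 2 mm behind it (r.tip_reach is the distance from the TCP to the fingertips, in m); z points along the fingers, y is the line along which they close (so a half turn about z gives the same grasp; the last joint's range is limited). The gripper opens to 85 mm and grips with 20 to 120 N. Pads are 22 mm wide; open, the fingers measure 114 mm over their backs; the gripper's body (76 mm by 85 mm) begins 54 mm behind the grasp point. The pads swing forward as they close: fully open they stand 13 mm farther back than shut.
Start: joints at [-0.178, 0.527, 1.433, -0, 1.181, -0.178], TCP at [0.625, 0, 0.248] pointing down, gripper open.
Joint ranges: [-3.08, 3.08], [-0.75, 2.2], [0.22, 2.44], [-1.43, 4.57], [0, 2.65], [-2.85, 2.85]. Speed limits (rad/s): [2.79, 2.79, 3.14, 3.14, 3.14, 3.14].

### API

Orientations are given as a unit quaternion [x, y, z, w].
In Python, from workcell import r gives the robot as it stands.
- The arm moves only by the tool pendant, called after "Emit:" by a JSON object that holds its "method" and its "body", one argument or row to a line. Schema: {"type":"object","properties":{"offsets":{"type":"array","items":{"type":"number"},"minItems":7,"maxItems":70},"clamp_n":{"type":"number"},"only":{"type":"string"},"quiet":{"type":"boolean"},"lines":{"type":"string"}},"required":["offsets"],"additionalProperties":false}. offsets is one flat list of numbers that holds 1 to 10 rows one after another, with no inner brackets; each row has 7 numbers: a rotation vector rx, ry, rz in units of 0.2 rad, then dx, dy, dz in units of 20 mm, then the finger opening in m; each row shifts and turns the commanded pose from where the row before left it, along the tool's axes as they then stand; what a row does not reach is not made up. A row lasts 1/12 s, in which the tool goes at most 0.0417 m and 0.125 rad, less where a joint would pass 70% of its speed; a pose out of reach is approached as far as the arm can. The fingers move at their own pace and stop on an object; clamp_n is the grip in N (left out, the last holds). Time passes only in rows, so rows that do not move let the fingers close. The tool returns the time, the measured TCP pose, the force, the opening and the grip force at its end. only (a regular expression) keeps the lines of the reply that match it, lines (a string "A,B") keeps lines A to B, and quiet returns only ok. Input that does not fit is refused with a message, and nothing moves.
- r.state(): the state, without advancing time (a new reading comes with each control period).
- r.snapshot(name): name is "scene" or "side" or "wrist"; returns a dict with "pixels" (480x640x3 uint8, blue, green, red), "intrinsics" (3x3 intrinsics, pixels), "xyz" and "orientation" of the camera in the world; the wrist camera has in their place "T_tool_cam" (4x4, takes a point from camera to tool coordinates, whose origin is the TCP and whose axes are the flange's). Camera axes: x right, y up, looking along -z (the intrinsics and any distortion apply to the point x, -y, -z); pixel columns grow to the right and rows downward; lengths in m; the calibration is good to about 2 mm. A picture is of the moment at which its call begins: read the wrist's pose just before it. There is no depth.
- r.finish_job(): hands the job in; it is judged then, once.
The state is a dict: "time_s": time; "q": joint angles; "dq": joint speeds; "joint_efforts": joint torques, N m; "eef_pos": TCP position; "ee_rot": TCP orientation; "contact_force": force on the tool from outside, world axes, zero at the start; "wrist_torque": the same for the moment, N m; "finger_gap": finger opening in m; "grip_force": force on a finger pad.
Only numpy, scipy, OpenCV 4.12 (cv2) and the standard library are available. Lean on these libraries where they do the work, as an engineer would, in place of code of your own. Each camera call takes 0.05 s, during which the arm holds its last target. There are 200 camera calls.

## Working session

There is one attempt and no reset: what is moved stays moved. The work goes in short steps, Python scripts to look and compute and a tool call to move; the robot and the scene stay as the last step left them, time stands still between calls to the robot, and variables do not carry over. Pictures are saved under pics/ and viewed, at most 16 in all, crops included, and the job is handed in when it is done.

```bash
ls; mkdir -p pics; python3 - <<'E'
from workcell import r
import cv2,json
print(r.state()); print(r.tip_reach)
for n in("scene","side","wrist"):
    s=r.snapshot(n); cv2.imwrite(f"pics/{n}0.png",s["pixels"])
    print({k:v for k,v in s.items() if k!="pixels"})
E
```

```text
pics
{'time_s': 0.0, 'q': array([-1.78497702e-01,  5.28453048e-01,  1.43393742e+00,  1.26321879e-05,
        1.18139336e+00, -1.78501218e-01]), 'dq': array([ 9.88184476e-05,  2.35709456e-03, -9.05607467e-04,  1.39295330e-04,
       -1.32547428e-03, -7.50838457e-04]), 'joint_efforts': array([ 2.50220628e-04, -4.42344439e+01, -1.78024775e+01, -2.06930472e-04,
        8.36740597e-03,  2.24214921e-05]), 'eef_pos': array([6.24304501e-01, 1.59701818e-04, 2.47330475e-01]), 'ee_rot': array([ 7.07106814e-01,  7.07105900e-01, -6.20039389e-04, -9.03267174e-04]), 'contact_force': array([0.66850718, 0.975218  , 0.75330872]), 'wrist_torque': array([-0.00224923,  0.0260737 ,  0.02481829]), 'grip_force': 0.0, 'finger_gap': 0.08551623704932439}
0.017
{'intrinsics': array([[571.32721303,   0.        , 305.36681299],
       [  0.        , 571.32721303, 229.92264017],
       [  0.        ,   0.        ,   1.        ]]), 'xyz': array([ 1.06353277, -0.34088855,  0.93991517]), 'orientation': array([0.2478572 , 0.12683868, 0.43835237, 0.8545911 ])}
{'intrinsics': array([[509.01586038,   0.        , 320.07305   ],
       [  0.        , 509.01586038, 244.79745433],
       [  0.        ,   0.        ,   1.        ]]), 'xyz': array([ 0.50872212, -0.73518213,  0.5090227 ]), 'orientation': array([ 0.47496362, -0.02901446, -0.07171685,  0.87659821])}
{'intrinsics': array([[334.10315114,   0.        , 321.67430974],
       [  0.        , 334.10315114, 239.71546596],
       [  0.        ,   0.        ,   1.        ]]), 'T_tool_cam': array([[-3.84532083e-04,  9.65342593e-01,  2.60985689e-01,
         6.52298292e-02],
       [ 9.99999750e-01,  5.26128317e-04, -4.72677592e-04,
         9.14782031e-04],
       [-5.93607774e-04,  2.60985442e-01, -9.65342554e-01,
        -1.25551340e-01],
       [ 0.00000000e+00,  0.00000000e+00,  0.00000000e+00,
         1.00000000e+00]])}
```

View pics/scene0.png

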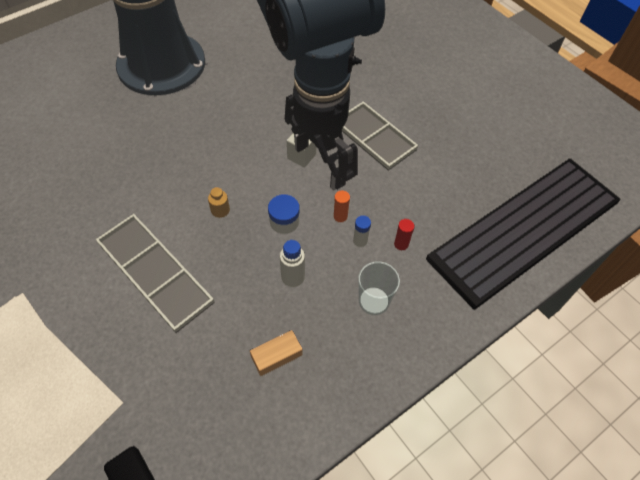

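View pics/side0.png

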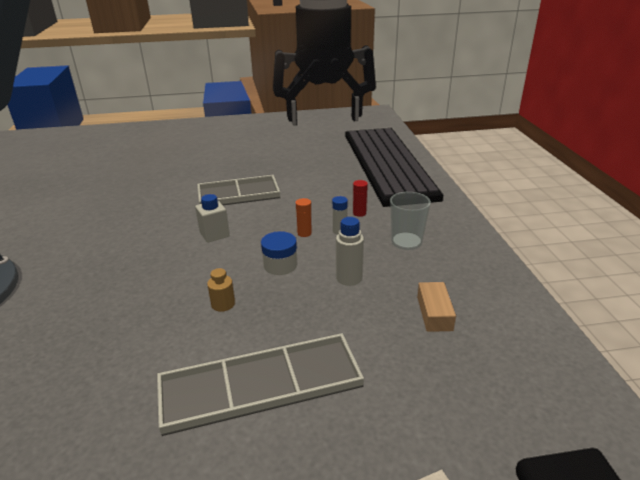

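View pics/wrist0.png

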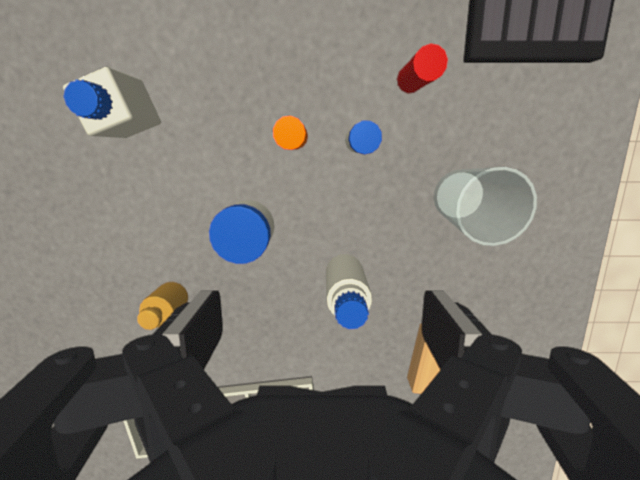

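Scene: the three-bay tray3 is on the right (scene ~(155,270), side ~(260,382)) and tray2 is on the left (scene ~(378,134)). Vial candidates in the wrist view are orange (289,132), red (425,65), and white-bodied with a blue cap (365,137). The blue-capped one is the vial; the other two are look-alikes. The blue caps in the wrist view are: square bottle (85,98), jar (239,234), round bottle (351,310).

```bash
cat > h.py <<'E'
import numpy as np, cv2
from scipy.spatial.transform import Rotation as R
from workcell import r
def snap(n):
    st=r.state(); s=r.snapshot(n); K=s["intrinsics"]
    if n=="wrist":
        T=np.array(s["T_tool_cam"]); Rt=R.from_quat(st["ee_rot"]).as_matrix()
        Rc=Rt@T[:3,:3]; o=Rt@T[:3,3]+st["eef_pos"]
    else: Rc=R.from_quat(s["orientation"]).as_matrix(); o=np.array(s["xyz"])
    return s["pixels"],K,Rc,o
def cast(c,uv,z):
    _,K,Rc,o=c; p=np.linalg.inv(K)@np.array([uv[0],uv[1],1.]); d=Rc@np.array([p[0],-p[1],-p[2]])
    return (o+d*(z-o[2])/d[2])[:3]
def proj(c,P):
    _,K,Rc,o=c; q=Rc.T@(np.array(P)-o); q=K@np.array([q[0],-q[1],-q[2]]); return q[:2]/q[2]
def blobs(m,amin=60):
    m=cv2.morphologyEx(m,cv2.MORPH_OPEN,np.ones((2,2),np.uint8))
    cs,_=cv2.findContours(m,cv2.RETR_EXTERNAL,cv2.CHAIN_APPROX_NONE)
    return [c for c in cs if cv2.contourArea(c)>amin]
def mask(img,lo,hi): return cv2.inRange(cv2.cvtColor(img,cv2.COLOR_BGR2HSV),lo,hi)
BLUE=((105,150,60),(125,255,255)); BRASS=((12,120,60),(24,255,255))
def mid(c): # centre of minimal rectangle
    return cv2.minAreaRect(c)[0]
def go(x,y,z,yaw_close=None):
    """tool-axis shift (before any turn) to TCP x,y,z; rz to bring closing line to yaw (mod pi)"""
    st=r.state(); M=R.from_quat(st["ee_rot"]).as_matrix()
    d=M.T@(np.array([x,y,z])-st["eef_pos"]); out=[np.round(d,4)]
    if yaw_close is not None:
        a=np.arctan2(M[1,1],M[0,1]); e=(yaw_close-a+np.pi/2)%np.pi-np.pi/2; out.append(("rz",round(-e,3)))
    print(*out)
E
python3 - <<'E'
from h import *
for n in("scene","side","wrist"):
    c=snap(n); print(n)
    for b in blobs(mask(c[0],*BLUE)):
        u=mid(b); print(" blue",np.round(u),cv2.contourArea(b),[np.round(cast(c,u,z)[:2],3).tolist() for z in(.1,.043,.06,.07)])
    for b in blobs(mask(c[0],*BRASS)):
        u=mid(b); print(" brass",np.round(u),cv2.contourArea(b),np.round(cast(c,u,.031)[:2],3), cv2.boundingRect(b))
    hsv=cv2.cvtColor(c[0],cv2.COLOR_BGR2HSV)
    if n!="wrist":
        for p in ([(155,216),(130,242),(380,135)] if n=="scene" else [(162,400),(225,385),(198,192)]): print(p,hsv[p[1]-2:p[1]+3,p[0]-2:p[0]+3,1:].reshape(-1,2).tolist()[::4])
E
```

```text
scene
 blue [292. 248.] 151.5 [[0.649, -0.069], [0.621, -0.051], [0.629, -0.057], [0.634, -0.06]]
 blue [364. 223.] 131.5 [[0.68, 0.061], [0.654, 0.088], [0.662, 0.08], [0.666, 0.075]]
 blue [284. 208.] 574.0 [[0.574, -0.034], [0.54, -0.013], [0.55, -0.02], [0.556, -0.023]]
 blue [628.   6.] 174.5 [[0.569, 0.933], [0.535, 1.02], [0.545, 0.994], [0.551, 0.979]]
 brass [277. 353.] 1161.0 [ 0.765 -0.183] (251, 332, 52, 43)
 brass [620. 269.] 1774.5 [0.996 0.407] (583, 231, 57, 71)
 brass [219. 203.] 411.5 [ 0.448 -0.105] (209, 189, 21, 29)
 brass [573.   6.] 179.0 [0.447 0.927] (561, 0, 25, 17)
 brass [557.   8.] 105.5 [0.431 0.889] (545, 0, 25, 18)
 brass [594.  31.] 3736.0 [0.541 0.894] (515, 0, 125, 111)
 brass [499.   6.] 78.0 [0.341 0.774] (486, 0, 24, 17)
(155, 216) [[26, 129], [29, 125], [30, 127], [26, 127], [28, 129], [27, 130], [29, 125]]
(130, 242) [[35, 115], [37, 116], [33, 115], [35, 115], [35, 115], [35, 115], [31, 115]]
(380, 135) [[39, 92], [35, 116], [33, 117], [32, 118], [34, 119], [32, 118], [33, 117]]
side
 blue [280. 246.] 703.0 [[0.539, -0.107], [0.543, -0.019], [
[... 1288 characters left out ...]
, 189], [37, 171], [36, 129], [35, 109], [33, 109], [38, 188]]
(198, 192) [[29, 115], [36, 127], [39, 165], [36, 158], [31, 124], [27, 113], [39, 151]]
wrist
 blue [352. 310.] 864.0 [[0.653, -0.074], [0.658, -0.104], [0.657, -0.095], [0.656, -0.09]]
 blue [240. 234.] 2648.0 [[0.556, -0.004], [0.542, -0.018], [0.546, -0.014], [0.549, -0.012]]
 blue [366. 138.] 772.0 [[0.66, 0.074], [0.667, 0.076], [0.665, 0.075], [0.664, 0.075]]
 blue [ 88. 100.] 1266.5 [[0.447, 0.102], [0.41, 0.109], [0.421, 0.107], [0.428, 0.106]]
 brass [427. 362.] 1076.5 [ 0.749 -0.177] (409, 328, 32, 66)
 brass [161. 306.] 1399.0 [ 0.445 -0.104] (138, 283, 50, 47)
 brass [290. 133.] 807.0 [0.595 0.081] (274, 117, 33, 33)
```

```bash
python3 - <<'E'
from h import *
def tray(n,roi,z=.008):
    c=snap(n); m=np.zeros(c[0].shape[:2],np.uint8); x0,y0,x1,y1=roi
    m[y0:y1,x0:x1]=mask(c[0],(15,15,145),(45,70,255))[y0:y1,x0:x1]
    bs=[b for b in blobs(m,5)]
    P=np.vstack(bs); h=cv2.convexHull(P)[:,0]
    g=np.array([cast(c,p,z)[:2] for p in h],np.float32)
    (cx,cy),(w,hh),a=cv2.minAreaRect(g); box=cv2.boxPoints(((cx,cy),(w,hh),a))
    e=max([box[1]-box[0],box[2]-box[1]],key=np.linalg.norm); e=e*np.sign(e[0])
    print(n,len(bs),np.round([cx,cy],4),np.round([w,hh],3),"yaw",round(float(np.arctan2(e[1],e[0])),3))
tray("scene",(90,205,220,335)); tray("side",(150,330,370,435))
tray("scene",(353,95,425,175)); tray("side",(190,172,285,200))
c=snap("wrist")
sub=np.zeros((480,640),np.uint8); sub[55:145,55:140]=mask(c[0],(15,5,170),(50,60,255))[55:145,55:140]
bl=mask(c[0],*BLUE); 
bs=blobs(sub,100); P=np.vstack(bs)
g=np.array([cast(c,p,.06)[:2] for p in P[:,0]],np.float32)
print(len(bs),cv2.minAreaRect(g))
v=c[0][0:240,200:520]; cv2.imwrite("pics/crop1.png",cv2.resize(v,(800,600)))
E
```

```text
scene 1 [ 0.4893 -0.2741] [0.254 0.088] yaw 0.131
side 1 [ 0.4938 -0.2697] [0.255 0.088] yaw 0.13
scene 1 [0.4721 0.2735] [0.171 0.089] yaw 0.082
side 3 [0.4777 0.2783] [0.171 0.085] yaw 0.06
1 ((0.42933306097984314, 0.10529628396034241), (0.04496324807405472, 0.04440243914723396), 20.031150817871094)
```

View pics/crop1.png

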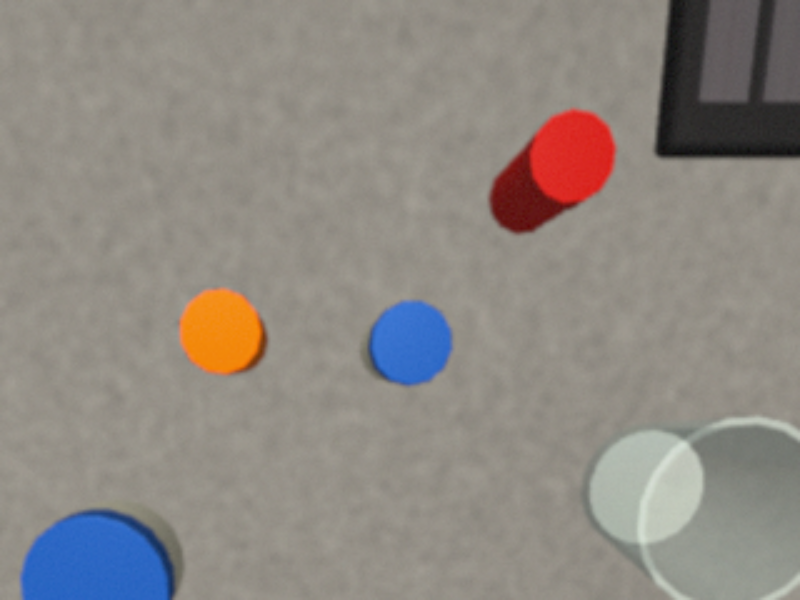

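The crop shows orange at (220,330), blue cap at (410,342) and red at (572,155). The blue-capped vial, at world (0.664, 0.075), is the one to take. Now I'll turn the tool so the fingers close along world y.

The manual's scale: shifts go in units of 20 mm and turns go in units of 0.2 rad. Converting my numbers, 0.12 rad is 0.6.

Emit:
{"method": "pendant", "body": {
  "offsets": [0,0,0.6,0,0,0,0.085,0,0,0.6,0,0,0,0.085,0,0,0.6,0,0,0,0.085,0,0,0.6,0,0,0,0.085,0,0,0.6,0,0,0,0.085,0,0,0.6,0,0,0,0.085,0,0,0.6,0,0,0,0.085],
  "clamp_n": 40
}}

```text
time_s: 1.13
eef_pos: [0.625, 0.0, 0.2484]
ee_rot: [0.935, 0.355, 0.0, 0.0]
contact_force: [-0.2, -0.3, 0.2]
finger_gap: 0.085
grip_force: 0.0
```

Emit:
{"method": "pendant", "body": {
  "offsets": [0,0,0.6,0,0,0,0.085,0,0,0.6,0,0,0,0.085,0,0,0.6,0,0,0,0.085,0,0,0.6,0,0,0,0.085,0,0,0.6,0,0,0,0.085,0,0,0.6,0,0,0,0.085,0,0,0.05,0,0,0,0.085,0,0,0,0,0,0,0.085]
}}

```text
time_s: 1.8
eef_pos: [0.625, 0.0, 0.2484]
ee_rot: [1.0, 0.002, 0.0, 0.0]
contact_force: [-0.2, -0.7, -0.1]
finger_gap: 0.0851
grip_force: 0.0
```

```bash
python3 - <<'E'
from h import *
print(r.state()["q"]); go(.651,-.072,.062,1.571)
c=snap("wrist")
for b in blobs(mask(c[0],*BLUE)):
    u=mid(b); print(" blue",np.round(u),cv2.contourArea(b),[np.round(cast(c,u,z)[:2],4).tolist() for z in(.1,.043,.06,.07)])
E
```

```text
[-1.78506504e-01  5.27409992e-01  1.43270835e+00 -1.34534808e-05
  1.18139077e+00  1.38899161e+00]
[0.0258 0.0721 0.1864] ('rz', np.float64(0.003))
 blue [231. 394.] 145.0 [[0.463, 0.0872], [0.4154, 0.1054], [0.4296, 0.0999], [0.438, 0.0967]]
 blue [338. 296.] 2322.0 [[0.5666, -0.0154], [0.5406, -0.0184], [0.5483, -0.0175], [0.5529, -0.017]]
 blue [412. 202.] 988.0 [[0.6504, -0.075], [0.6417, -0.0905], [0.6443, -0.0859], [0.6458, -0.0832]]
 blue [240. 182.] 740.0 [[0.6659, 0.0657], [0.6605, 0.0795], [0.6621, 0.0754], [0.663, 0.073]]
```

Scaled: 0.04 m is 2, 0.037 m is 1.85.

Emit:
{"method": "pendant", "body": {
  "offsets": [0,0,0,0.65,1.8,0,0.085,0,0,0,0.65,1.85,0,0.085,0,0,0,0,0,2,0.085,0,0,0,0,0,2,0.085,0,0,0,0,0,2,0.085,0,0,0,0,0,1.8,0.085,0,0,0,0,0,1.5,0.085,0,0,0,0,0,0,0.085]
}}

```text
time_s: 2.52
eef_pos: [0.6485, -0.0725, 0.0574]
ee_rot: [1.0, 0.001, -0.004, -0.001]
contact_force: [0.1, -0.5, -0.1]
finger_gap: 0.0852
grip_force: 0.0
```

Emit:
{"method": "pendant", "body": {
  "offsets": [0,0,0,0,0,0,0.03,0,0,0,0,0,0,0.03,0,0,0,0,0,0,0.03,0,0,0,0,0,0,0.03,0,0,0,0,0,0,0.03,0,0,0,0,0,0,0.03],
  "clamp_n": 35
}}

```text
time_s: 3.02
eef_pos: [0.6523, -0.0731, 0.0647]
ee_rot: [1.0, 0.001, 0.002, 0.0]
contact_force: [0.2, 0.7, 6.9]
finger_gap: 0.043
grip_force: 35.9
```

```bash
python3 - <<'E'
from h import *
c=snap("side"); cv2.imwrite("pics/s1.png",c[0][120:360,160:480])
E
```

```text
(no output)
```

View pics/s1.png

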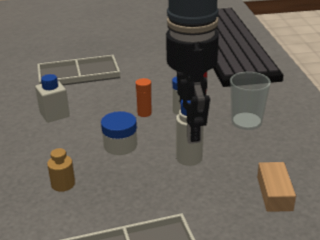

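The gripper holds the round bottle on its body. Lift and carry it to the far bay.

Scaled: -0.04 m is -2, 0.038 m is 1.9.

Emit:
{"method": "pendant", "body": {
  "offsets": [0,0,0,0,0,-1,0.03,0,0,0,0,0,-1.5,0.03,0,0,0,0,0,-2,0.03,0,0,0,0,0,-1.5,0.03,0,0,0,-0.75,1.75,0,0.03,0,0,0,-0.8,1.9,0,0.03,0,0,0,-0.8,1.9,0,0.03,0,0,0,-0.8,1.9,0,0.03,0,0,0,-0.75,1.75,0,0.03,0,0,0,0,0,0,0.03]
}}

```text
time_s: 3.9
eef_pos: [0.5707, -0.2642, 0.1829]
ee_rot: [1.0, -0.003, -0.0, 0.002]
contact_force: [1.2, 0.1, -0.7]
finger_gap: 0.0434
grip_force: 36.2
```

Emit:
{"method": "pendant", "body": {
  "offsets": [0,0,0,0,0,0,0.03,0,0,0,0,0,0,0.03]
}}

```text
time_s: 4.07
eef_pos: [0.5728, -0.2568, 0.1824]
ee_rot: [1.0, -0.0, -0.0, -0.0]
contact_force: [0.0, -0.4, -1.0]
finger_gap: 0.0431
grip_force: 36.2
```

```bash
python3 - <<'E'
from h import *
go(.5728,-.2614,.0705)
E
```

```text
[-0.      0.0047  0.1119]
```

Scaled: 0.03 m is 1.5, 0.02 m is 1.

Emit:
{"method": "pendant", "body": {
  "offsets": [0,0,0,0,0.2,1.5,0.03,0,0,0,0,0,1.5,0.03,0,0,0,0,0,1,0.03,0,0,0,0,0,0.75,0.03,0,0,0,0,0,0.5,0.03,0,0,0,0,0,0.2,0.03,0,0,0,0,0,0,0.03,0,0,0,0,0,0,0.03]
}}

```text
time_s: 4.73
eef_pos: [0.574, -0.2606, 0.074]
ee_rot: [1.0, 0.001, 0.001, 0.0]
contact_force: [1.2, 0.1, -1.0]
finger_gap: 0.0433
grip_force: 36.2
```

```bash
python3 - <<'E'
from h import *
go(.5728,-.2614,.0687)
c=snap("side"); cv2.imwrite("pics/s2.png",c[0][200:480,100:480])
E
```

```text
[-0.0012  0.0008  0.0053]
```

View pics/s2.png

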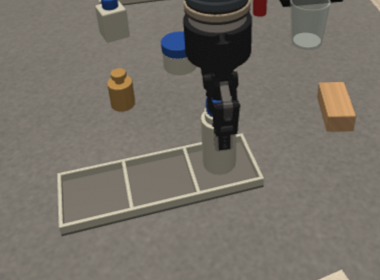

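The bottle is over the far bay with its bottom inside the walls. Lower it to contact.

Emit:
{"method": "pendant", "body": {
  "offsets": [0,0,0,0,0,0.15,0.03,0,0,0,0,0,0.1,0.03,0,0,0,0,0,0,0.03,0,0,0,0,0,0,0.03]
}}

```text
time_s: 5.12
eef_pos: [0.5735, -0.2613, 0.0687]
ee_rot: [1.0, 0.0, 0.0, 0.0]
contact_force: [-0.0, 0.3, 0.4]
finger_gap: 0.0432
grip_force: 36.2
```

Emit:
{"method": "pendant", "body": {
  "offsets": [0,0,0,0,0,0.05,0.03,0,0,0,0,0,0,0.03,0,0,0,0,0,0,0.03]
}}

```text
time_s: 5.37
eef_pos: [0.5736, -0.2613, 0.0687]
ee_rot: [1.0, 0.0, 0.001, 0.0]
contact_force: [-1.4, 0.5, 5.8]
finger_gap: 0.0433
grip_force: 36.8
```

Emit:
{"method": "pendant", "body": {
  "offsets": [0,0,0,0,0,0,0.06,0,0,0,0,0,0,0.06,0,0,0,0,0,0,0.085,0,0,0,0,0,0,0.085,0,0,0,0,0,0,0.085,0,0,0,0,0,-1,0.085,0,0,0,0,0,-2,0.085,0,0,0,0,0,-2,0.085,0,0,0,0,0,-1.5,0.085,0,0,0,0,0,0,0.085]
}}

```text
time_s: 6.2
eef_pos: [0.5769, -0.2634, 0.2047]
ee_rot: [1.0, 0.001, 0.006, 0.004]
contact_force: [0.8, -0.8, 0.6]
finger_gap: 0.0849
grip_force: 0.0
```

Emit:
{"method": "pendant", "body": {
  "offsets": [0,0,0,-0.25,-2,0,0.085,0,0,0,-0.25,-2,0,0.085,0,0,0,-0.25,-2,0,0.085,0,0,0,-0.25,-2,0,0.085,0,0,0,-0.25,-2,0,0.085,0,0,0,-0.25,-2,0,0.085,0,0,0,0,0,0,0.085,0,0,0,0,0,0,0.085]
}}

```text
time_s: 6.87
eef_pos: [0.5421, -0.0187, 0.1969]
ee_rot: [1.0, 0.003, -0.001, -0.0]
contact_force: [0.8, -1.4, 0.2]
finger_gap: 0.0846
grip_force: 0.0
```

```bash
python3 - <<'E'
from h import *
go(.542,-.018,.045)
c=snap("side"); cv2.imwrite("pics/s3.png",c[0][150:470,100:480])
c=snap("wrist")
for b in blobs(mask(c[0],*BLUE)):
    u=mid(b); print(" blue",np.round(u),cv2.contourArea(b),[np.round(cast(c,u,z)[:2],4).tolist() for z in(.1,.043,.06,.07)])
E
```

```text
[ 0.     -0.0007  0.1519]
 blue [318. 232.] 3670.0 [[0.5552, -0.0186], [0.5413, -0.018], [0.5454, -0.0182], [0.5479, -0.0183]]
 blue [187.  72.] 1538.0 [[0.6551, 0.061], [0.6667, 0.082], [0.6633, 0.0757], [0.6612, 0.072]]
```

View pics/s3.png

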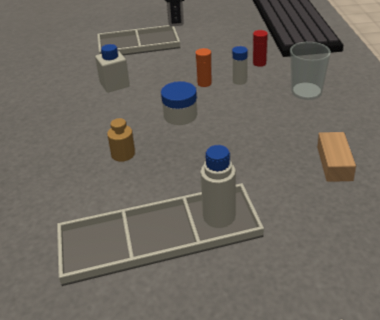

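The round bottle stands upright in the far bay. The jar sits under the gripper, so pick it next.

Emit:
{"method": "pendant", "body": {
  "offsets": [0,0,0,0,0,2,0.085,0,0,0,0,0,2,0.085,0,0,0,0,0,2,0.085,0,0,0,0,0,1.25,0.085,0,0,0,0,0,0.85,0.085,0,0,0,0,0,0,0.085,0,0,0,0,0,0,0.085,0,0,0,0,0,0,0.04,0,0,0,0,0,0,0.04,0,0,0,0,0,0,0.04],
  "clamp_n": 35
}}

```text
time_s: 7.8
eef_pos: [0.5443, -0.0216, 0.0372]
ee_rot: [1.0, 0.0, 0.002, 0.0]
contact_force: [0.3, -0.6, 3.1]
finger_gap: 0.0592
grip_force: 37.7
```

Emit:
{"method": "pendant", "body": {
  "offsets": [0,0,0,0,0,0,0.04,0,0,0,0,0,0,0.04]
}}

```text
time_s: 7.97
eef_pos: [0.5443, -0.0216, 0.0371]
ee_rot: [1.0, 0.0, 0.002, 0.001]
contact_force: [0.1, -1.7, 6.9]
finger_gap: 0.0589
grip_force: 38.1
```

Scaled: -0.04 m is -2, 0.04 m is 2.

Emit:
{"method": "pendant", "body": {
  "offsets": [0,0,0,0,0,-1,0.04,0,0,0,0,0,-2,0.04,0,0,0,0,0,-2,0.04,0,0,0,-1.3,0.5,0,0.04,0,0,0,-1.35,1.5,0,0.04,0,0,0,0,2,0,0.04,0,0,0,0,2,0,0.04,0,0,0,0,2,0,0.04,0,0,0,0,2,0,0.04,0,0,0,0,1.5,0,0.04]
}}

```text
time_s: 8.8
eef_pos: [0.4903, -0.2545, 0.1361]
ee_rot: [1.0, -0.0, 0.001, 0.001]
contact_force: [1.0, -0.4, -0.8]
finger_gap: 0.0588
grip_force: 38.3
```

Emit:
{"method": "pendant", "body": {
  "offsets": [0,0,0,0,1,0,0.04,0,0,0,0,0,0,0.04,0,0,0,0,0,0,0.04,0,0,0,0,0,0,0.04]
}}

```text
time_s: 9.13
eef_pos: [0.4895, -0.2699, 0.1353]
ee_rot: [1.0, 0.0, -0.001, -0.001]
contact_force: [1.0, -0.2, -1.2]
finger_gap: 0.0589
grip_force: 38.3
```

```bash
python3 - <<'E'
from h import *
go(.4915,-.272,.0412)
E
```

```text
[0.0021 0.0023 0.0941]
```

Scaled: 0.03 m is 1.5, 0.025 m is 1.25.

Emit:
{"method": "pendant", "body": {
  "offsets": [0,0,0,0.1,0.1,1.5,0.04,0,0,0,0,0,1.25,0.04,0,0,0,0,0,0.75,0.04,0,0,0,0,0,0.4,0.04,0,0,0,0,0,0,0.04,0,0,0,0,0,0,0.04]
}}

```text
time_s: 9.63
eef_pos: [0.4924, -0.272, 0.0575]
ee_rot: [1.0, 0.001, -0.0, -0.0]
contact_force: [0.1, -0.1, -1.5]
finger_gap: 0.059
grip_force: 38.3
```

```bash
python3 - <<'E'
from h import *
c=snap("side"); cv2.imwrite("pics/s4.png",cv2.resize(c[0][230:450,130:430],(600,440)))
E
```

```text
(no output)
```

View pics/s4.png

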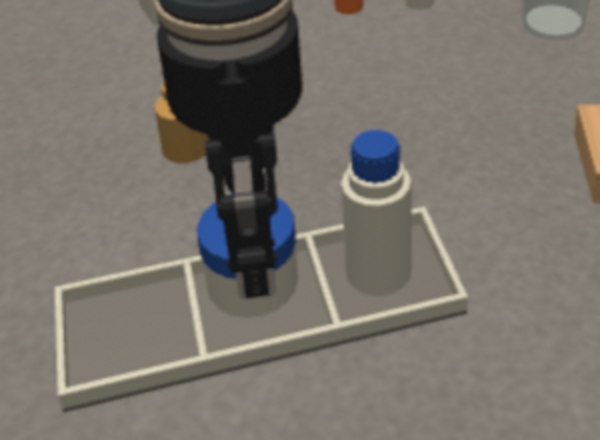

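The jar is centred over the middle bay. Set it down.

Scaled: 0.008 m is 0.4, 0.005 m is 0.25.

Emit:
{"method": "pendant", "body": {
  "offsets": [0,0,0,0,0,0.4,0.04,0,0,0,0,0,0.25,0.04,0,0,0,0,0,0.1,0.04,0,0,0,0,0,0.05,0.04,0,0,0,0,0,0,0.04,0,0,0,0,0,0,0.04]
}}

```text
time_s: 10.18
eef_pos: [0.4923, -0.2732, 0.0414]
ee_rot: [1.0, 0.0, 0.0, 0.0]
contact_force: [0.4, -0.3, -1.2]
finger_gap: 0.0591
grip_force: 38.3
```

Emit:
{"method": "pendant", "body": {
  "offsets": [0,0,0,0,0,0.05,0.04,0,0,0,0,0,0,0.04,0,0,0,0,0,0,0.04]
}}

```text
time_s: 10.43
eef_pos: [0.4922, -0.2732, 0.0411]
ee_rot: [1.0, 0.0, 0.0, 0.0]
contact_force: [-2.5, -0.6, 4.9]
finger_gap: 0.059
grip_force: 38.9
```

Scaled: -0.04 m is -2, -0.02 m is -1.

Emit:
{"method": "pendant", "body": {
  "offsets": [0,0,0,0,0,0,0.07,0,0,0,0,0,0,0.085,0,0,0,0,0,0,0.085,0,0,0,0,0,0,0.085,0,0,0,0,0,-1,0.085,0,0,0,0,0,-2,0.085,0,0,0,0,0,-2,0.085,0,0,0,0,0,-2,0.085,0,0,0,0,0,0,0.085]
}}

```text
time_s: 11.18
eef_pos: [0.4961, -0.2761, 0.1878]
ee_rot: [1.0, 0.001, 0.006, 0.005]
contact_force: [-0.0, -1.6, -0.3]
finger_gap: 0.085
grip_force: 0.0
```

Emit:
{"method": "pendant", "body": {
  "offsets": [0,0,0,0.5,-1.75,0,0.06,0,0,0,0.9,-1.75,0,0.06,0,0,0,0.9,-1.75,0,0.06,0,0,0,0.9,-1.75,0,0.06,0,0,0,0.9,-1.75,0,0.06,0,0,0,0.9,-1.75,0,0.06,0,0,0,0.9,-1.75,0,0.06,0,0,0,0.9,-1.75,0,0.06,0,0,0,0.9,-1.75,0,0.06,0,0,0,0.9,-1.65,0,0.06]
}}

```text
time_s: 12.02
eef_pos: [0.6642, 0.0774, 0.1798]
ee_rot: [1.0, 0.001, -0.0, -0.0]
contact_force: [0.9, -0.5, 0.1]
finger_gap: 0.0598
grip_force: 0.0
```

Emit:
{"method": "pendant", "body": {
  "offsets": [0,0,0,0,0,0,0.06,0,0,0,0,0,0,0.06,0,0,0,0,0,0,0.06]
}}

```text
time_s: 12.27
eef_pos: [0.6632, 0.075, 0.1795]
ee_rot: [1.0, 0.001, -0.001, 0.0]
contact_force: [-0.2, 0.6, -0.2]
finger_gap: 0.0598
grip_force: 0.0
```

```bash
python3 - <<'E'
from h import *
go(.664,.075,.035)
c=snap("wrist"); cv2.imwrite("pics/w5.png",c[0])
for b in blobs(mask(c[0],*BLUE)):
    u=mid(b); print(" blue",np.round(u),cv2.contourArea(b),[np.round(cast(c,u,z)[:2],4).tolist() for z in(.043,.06,.068)])
E
```

```text
[ 1.000e-03 -1.000e-04  1.445e-01]
 blue [321. 242.] 1088.0 [[0.6572, 0.0748], [0.6619, 0.0748], [0.6642, 0.0748]]
```

Scaled: 0.04 m is 2, 0.03 m is 1.5.

Emit:
{"method": "pendant", "body": {
  "offsets": [0,0,0,0,0,2,0.06,0,0,0,0,0,2,0.06,0,0,0,0,0,1.5,0.06,0,0,0,0,0,1,0.06,0,0,0,0,0,0.7,0.06,0,0,0,0,0,0,0.06,0,0,0,0,0,0,0.06,0,0,0,0,0,0,0.015,0,0,0,0,0,0,0.015,0,0,0,0,0,0,0.015],
  "clamp_n": 25
}}

```text
time_s: 13.15
eef_pos: [0.6652, 0.0751, 0.0383]
ee_rot: [1.0, 0.0, 0.002, -0.0]
contact_force: [-0.5, 0.5, 2.1]
finger_gap: 0.0277
grip_force: 24.4
```

Emit:
{"method": "pendant", "body": {
  "offsets": [0,0,0,0,0,0,0.015,0,0,0,0,0,0,0.015,0,0,0,0,0,0,0.015]
}}

```text
time_s: 13.4
eef_pos: [0.6653, 0.0752, 0.0383]
ee_rot: [1.0, 0.001, 0.002, 0.0]
contact_force: [-1.1, -0.1, 6.5]
finger_gap: 0.0281
grip_force: 24.1
```

```bash
python3 - <<'E'
from h import *
go(.664,.075,.035)
E
```

```text
[-0.0013  0.0002  0.0033]
```

Scaled: -0.04 m is -2, -0.03 m is -1.5.

Emit:
{"method": "pendant", "body": {
  "offsets": [0,0,0,0,0,-1,0.015,0,0,0,0,0,-1.5,0.015,0,0,0,0,0,-2,0.015,0,0,0,0,0,-1.5,0.015,0,0,0,-0.5,0.7,0,0.015,0,0,0,-1.1,1.5,0,0.015,0,0,0,-1.1,1.5,0,0.015,0,0,0,-1.1,1.5,0,0.015,0,0,0,-1.1,1.5,0,0.015,0,0,0,-1.1,1.5,0,0.015]
}}

```text
time_s: 14.23
eef_pos: [0.5427, -0.0899, 0.1566]
ee_rot: [1.0, 0.001, 0.0, 0.0]
contact_force: [0.3, -1.0, -0.8]
finger_gap: 0.0278
grip_force: 24.9
```

Emit:
{"method": "pendant", "body": {
  "offsets": [0,0,0,-1.1,1.5,0,0.015,0,0,0,-1.1,1.5,0,0.015,0,0,0,-1.1,1.5,0,0.015,0,0,0,-1.1,1.5,0,0.015,0,0,0,-1.1,1.5,0,0.015,0,0,0,-1.1,1.5,0,0.015,0,0,0,-0.15,0.7,0,0.015,0,0,0,0,0,0,0.015,0,0,0,0,0,0,0.015,0,0,0,0,0,0,0.015]
}}

```text
time_s: 15.07
eef_pos: [0.4095, -0.2821, 0.1563]
ee_rot: [1.0, 0.001, -0.0, -0.0]
contact_force: [-0.7, 0.6, 0.1]
finger_gap: 0.0279
grip_force: 25.0
```

```bash
python3 - <<'E'
from h import *
go(.4102,-.2826,.0424)
E
```

```text
[0.0008 0.0006 0.1139]
```

Emit:
{"method": "pendant", "body": {
  "offsets": [0,0,0,0,0,1.5,0.015,0,0,0,0,0,1.5,0.015,0,0,0,0,0,1.25,0.015,0,0,0,0,0,0.75,0.015,0,0,0,0,0,0.3,0.015,0,0,0,0,0,0.15,0.015,0,0,0,0,0,0.1,0.015,0,0,0,0,0,0.05,0.015,0,0,0,0,0,0,0.015,0,0,0,0,0,0,0.015]
}}

```text
time_s: 15.9
eef_pos: [0.4097, -0.2834, 0.0452]
ee_rot: [1.0, 0.001, 0.001, 0.001]
contact_force: [0.5, -0.2, -0.9]
finger_gap: 0.028
grip_force: 25.0
```

Emit:
{"method": "pendant", "body": {
  "offsets": [0,0,0,0,0,0.05,0.015,0,0,0,0,0,0,0.015,0,0,0,0,0,0,0.015]
}}

```text
time_s: 16.15
eef_pos: [0.4093, -0.2833, 0.0436]
ee_rot: [1.0, 0.0, 0.0, 0.0]
contact_force: [0.2, -0.4, -1.0]
finger_gap: 0.0277
grip_force: 25.0
```

Emit:
{"method": "pendant", "body": {
  "offsets": [0,0,0,0,0,0.05,0.015,0,0,0,0,0,0,0.015,0,0,0,0,0,0,0.015]
}}

```text
time_s: 16.4
eef_pos: [0.4092, -0.2833, 0.0423]
ee_rot: [1.0, 0.0, 0.0, 0.0]
contact_force: [-0.5, 0.3, 0.3]
finger_gap: 0.0279
grip_force: 25.0
```

Emit:
{"method": "pendant", "body": {
  "offsets": [0,0,0,0,0,0.05,0.015,0,0,0,0,0,0,0.015,0,0,0,0,0,0,0.015]
}}

```text
time_s: 16.65
eef_pos: [0.4092, -0.2832, 0.0422]
ee_rot: [1.0, 0.0, 0.0, 0.0]
contact_force: [-0.7, -0.0, 7.9]
finger_gap: 0.0276
grip_force: 24.6
```

```bash
python3 - <<'E'
from h import *
c=snap("side"); cv2.imwrite("pics/s6.png",cv2.resize(c[0][230:450,130:430],(600,440)))
E
```

```text
(no output)
```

View pics/s6.png

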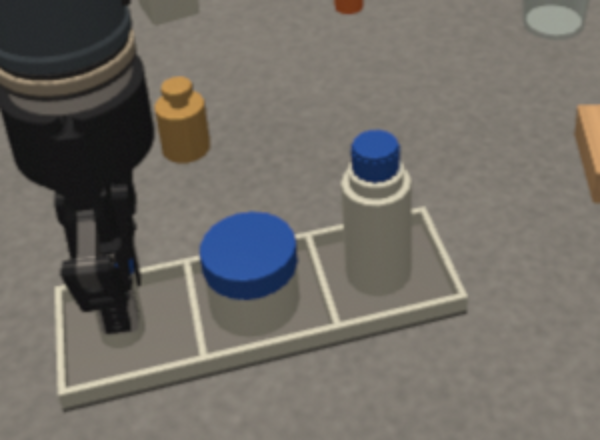

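The vial is down in the near bay and the jar stands upright in the middle. Release it and go to the square bottle.

Scaled: -0.035 m is -1.75, -0.04 m is -2.

Emit:
{"method": "pendant", "body": {
  "offsets": [0,0,0,0,0,0,0.05,0,0,0,0,0,0,0.06,0,0,0,0,0,0,0.06,0,0,0,0,0,0,0.06,0,0,0,0,0,-1,0.06,0,0,0,0,0,-1.75,0.06,0,0,0,0,0,-2,0.06,0,0,0,0,0,-1.75,0.06,0,0,0,0,0,0,0.06]
}}

```text
time_s: 17.45
eef_pos: [0.412, -0.2859, 0.1771]
ee_rot: [1.0, 0.001, 0.004, 0.005]
contact_force: [0.8, -0.8, 0.9]
finger_gap: 0.0601
grip_force: 0.0
```

Emit:
{"method": "pendant", "body": {
  "offsets": [0,0,0,0.1,-1.9,0,0.085,0,0,0,0.1,-1.9,0,0.085,0,0,0,0.1,-1.95,0,0.085,0,0,0,0.1,-1.95,0,0.085,0,0,0,0.1,-1.95,0,0.085,0,0,0,0.1,-1.95,0,0.085,0,0,0,0.1,-1.95,0,0.085,0,0,0,0.1,-1.95,0,0.085,0,0,0,0.1,-1.95,0,0.085,0,0,0,0.1,-1.95,0,0.085]
}}

```text
time_s: 18.28
eef_pos: [0.4283, 0.1068, 0.1708]
ee_rot: [1.0, 0.0, -0.0, 0.0]
contact_force: [1.1, -0.7, 0.1]
finger_gap: 0.0852
grip_force: 0.0
```

Emit:
{"method": "pendant", "body": {
  "offsets": [0,0,-0.6,0,0,0,0.085,0,0,-0.6,0,0,0,0.085,0,0,-0.55,0,0,0,0.085,0,0,0,0,0,0,0.085,0,0,0,0,0,0,0.085]
}}

```text
time_s: 18.7
eef_pos: [0.4286, 0.105, 0.1709]
ee_rot: [0.985, 0.173, -0.0, -0.0]
contact_force: [-0.3, -0.2, -0.1]
finger_gap: 0.085
grip_force: 0.0
```

```bash
python3 - <<'E'
from h import *
c=snap("wrist"); cv2.imwrite("pics/w7.png",c[0])
cs=blobs(mask(c[0],*BLUE))
for b in cs:
    u=mid(b); print(" blue",np.round(u),cv2.contourArea(b),np.round(cast(c,u,.07)[:2],4))
go(.4285,.1055,.035,np.deg2rad(110))
E
```

```text
 blue [320. 249.] 1290.5 [0.4271 0.105 ]
[ 0.0002 -0.0007  0.136 ] ('rz', np.float64(-0.001))
```

View pics/w7.png

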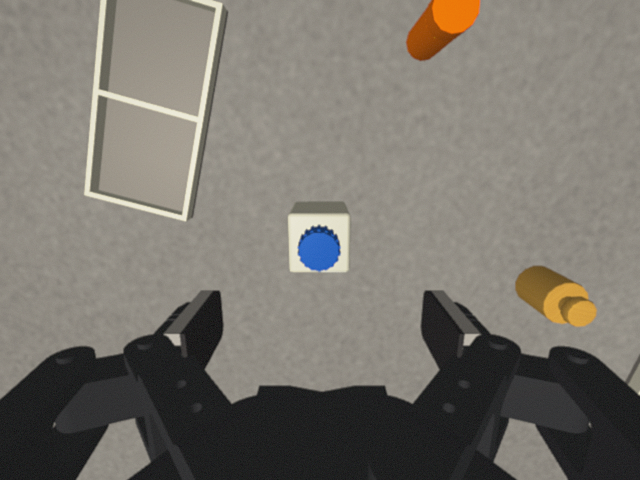

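The square bottle (319,240) is aligned with the pads. Tray2's divider runs from (97,93) to (201,120), which gives a closer fix on its centre.

```bash
python3 - <<'E'
from h import *
c=snap("wrist")
for p in [(149,106.5),(137,206.5)]: print(cast(c,p,.016))
E
```

```text
[0.47602525 0.26508222 0.016     ]
[0.39445866 0.25771551 0.016     ]
```

Emit:
{"method": "pendant", "body": {
  "offsets": [0,0,0,0,0,2,0.085,0,0,0,0,0,2,0.085,0,0,0,0,0,1.3,0.085,0,0,0,0,0,0.9,0.085,0,0,0,0,0,0.6,0.085,0,0,0,0,0,0,0.085,0,0,0,0,0,0,0.085,0,0,0,0,0,0,0.03,0,0,0,0,0,0,0.03,0,0,0,0,0,0,0.03],
  "clamp_n": 35
}}

```text
time_s: 19.63
eef_pos: [0.4296, 0.1048, 0.0363]
ee_rot: [0.985, 0.174, 0.001, 0.0]
contact_force: [0.2, -0.6, 1.0]
finger_gap: 0.0512
grip_force: 0.4
```

Emit:
{"method": "pendant", "body": {
  "offsets": [0,0,0,0,0,0,0.03,0,0,0,0,0,0,0.03,0,0,0,0,0,0,0.03]
}}

```text
time_s: 19.88
eef_pos: [0.4294, 0.1049, 0.0364]
ee_rot: [0.985, 0.174, 0.001, 0.0]
contact_force: [-0.3, 0.5, 7.1]
finger_gap: 0.0455
grip_force: 36.8
```

```bash
python3 - <<'E'
from h import *
go(.516,.279,.045,1.571+.07)
E
```

```text
[ 0.1411 -0.1337 -0.0085] ('rz', np.float64(0.28))
```

Scaled: -0.04 m is -2, -0.03 m is -1.5, 0.1 rad is 0.5.

Emit:
{"method": "pendant", "body": {
  "offsets": [0,0,0,0,0,-1,0.03,0,0,0,0,0,-1.5,0.03,0,0,0,0,0,-2,0.03,0,0,0,0,0,-2,0.03,0,0,0.45,0,0,0,0.03,0,0,0.5,0,0,0,0.03,0,0,0.45,0,0,0,0.03,0,0,0,0,0,0,0.03,0,0,0,0,0,0,0.03]
}}

```text
time_s: 20.63
eef_pos: [0.4286, 0.1049, 0.1655]
ee_rot: [0.999, 0.037, 0.0, 0.0]
contact_force: [-0.4, 0.1, -2.0]
finger_gap: 0.0458
grip_force: 36.7
```

```bash
python3 - <<'E'
from h import *
c=snap("wrist"); m=np.zeros((480,640),np.uint8); m[:,:250]=mask(c[0],(15,8,160),(50,80,255))[:,:250]
for b in blobs(m,80):
    h=cv2.convexHull(b)[:,0]; g=np.array([cast(c,p,.016)[:2] for p in h],np.float32)
    print(cv2.boundingRect(b),cv2.minAreaRect(g), g.min(0),g.max(0))
c[0][m>0]=(0,0,255); cv2.imwrite("pics/w8.png",c[0])
go(.516,.274,.045,1.571+.07)
E
```

```text
(207, 180, 21, 19) ((0.457619309425354, 0.1916661411523819), (0.01219096314162016, 0.018351195380091667), 16.357362747192383) [0.45030096 0.18404573] [0.46579185 0.20042954]
(204, 147, 17, 13) ((0.4851733446121216, 0.19569729268550873), (0.011231045238673687, 0.009071771055459976), 35.46438217163086) [0.48186615 0.18960297] [0.491038   0.20228949]
(227, 136, 24, 28) ((0.48968714475631714, 0.1750720590353012), (0.0220661424100399, 0.014409476891160011), 17.554058074951172) [0.48054203 0.16562746] [0.5008933  0.18401891]
(48, 41, 144, 232) ((0.47068294882774353, 0.26535341143608093), (0.1798875778913498, 0.087919682264328), 4.852205276489258) [0.3782906 0.2151235] [0.5637311  0.31567642]
[ 0.0995 -0.1623  0.1203] ('rz', np.float64(0.003))
```

View pics/w8.png

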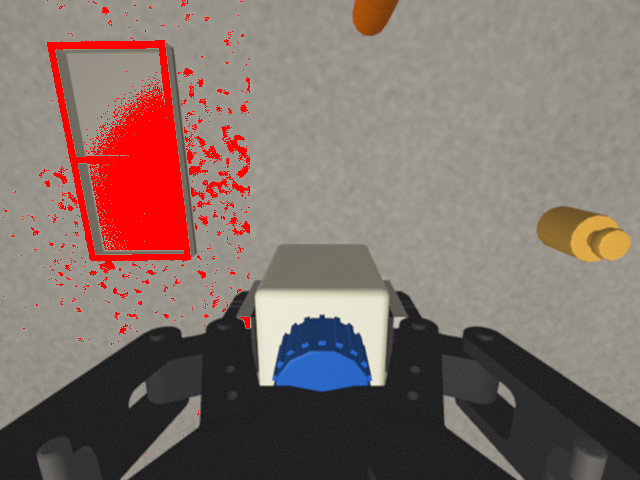

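Rim corners are at (48,44), (163,42), (190,258) and (91,258), and their fix differs from the fixed cameras by about 1 cm in y. Move nearer so the tray is centred in the view before trusting either.

Scaled: -0.035 m is -1.75, -0.026 m is -1.3.

Emit:
{"method": "pendant", "body": {
  "offsets": [0,0,0,-0.2,-1.75,0,0.03,0,0,0,-0.2,-1.75,0,0.03,0,0,0,-0.2,-1.75,0,0.03,0,0,0,-0.2,-1.75,0,0.03,0,0,0,0,-1.3,0,0.03,0,0,0,0,0,0,0.03,0,0,0,0,0,0,0.03]
}}

```text
time_s: 21.27
eef_pos: [0.4007, 0.2703, 0.1649]
ee_rot: [0.999, 0.038, -0.0, 0.0]
contact_force: [0.7, -0.5, -1.3]
finger_gap: 0.0457
grip_force: 36.9
```

```bash
python3 - <<'E'
from h import *
c=snap("wrist"); cv2.imwrite("pics/w9.png",c[0])
go(.516,.274,.045,1.571+.07)
E
```

```text
[0.1155 0.0037 0.1198] ('rz', np.float64(0.003))
```

View pics/w9.png

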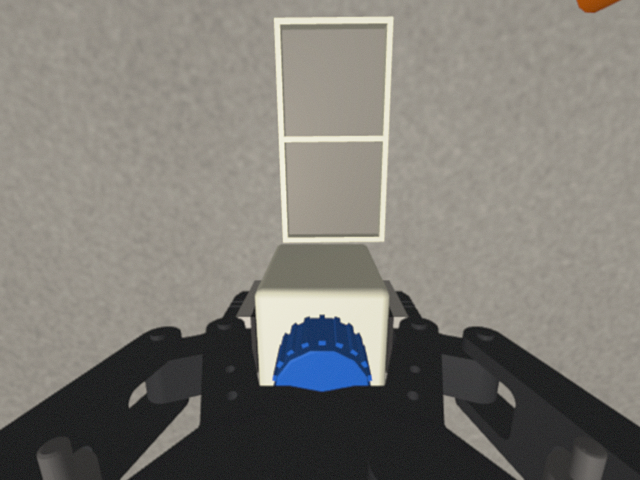

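Tray2's rim corners are now at (275,18), (393,17), (384,241) and (283,242), with the divider at row 139.

```bash
python3 - <<'E'
from h import *
c=snap("wrist")
g=[cast(c,p,.016)[:2] for p in [(275,18),(393,17),(384,241),(283,242),(280,139),(389,139)]]
print(np.round(g,4).tolist(), np.mean(g[:4],0),np.mean(g[4:],0))
u=np.mean(g[:2],0)-np.mean(g[2:4],0); print(np.linalg.norm(u),np.arctan2(u[1],u[0]))
E
```

```text
[[0.5561, 0.3136], [0.563, 0.2288], [0.3961, 0.2149], [0.3889, 0.3007], [0.4728, 0.3066], [0.4791, 0.2211]] [0.47603424 0.26449248] [0.47595734 0.26386155]
0.16756748353312875 0.08021684614923474
```

The measured size matches (168 x 86 mm), so the wrist fix is right: centre (0.476, 0.264), yaw 0.08. My first regions of interest had clipped the tray in the fixed views. The far bay is at (0.517, 0.267).

Emit:
{"method": "pendant", "body": {
  "offsets": [0,0,0,1.5,0.15,0,0.03,0,0,0,1.75,0.15,0,0.03,0,0,0,1.75,0.15,0,0.03,0,0,0,0.75,0.1,0,0.03,0,0,0,0,0,0,0.03,0,0,0,0,0,0,0.03,0,0,0,0,0,0,0.03]
}}

```text
time_s: 21.95
eef_pos: [0.515, 0.2651, 0.1646]
ee_rot: [0.999, 0.035, -0.002, 0.0]
contact_force: [-1.0, -0.0, -1.3]
finger_gap: 0.0455
grip_force: 36.9
```

```bash
python3 - <<'E'
from h import *
go(.517,.2673,.0404,1.571+.08)
E
```

```text
[ 0.0026 -0.0022  0.1242] ('rz', np.float64(-0.011))
```

Scaled: 0.035 m is 1.75, 0.03 m is 1.5, -0.01 rad is -0.05.

Emit:
{"method": "pendant", "body": {
  "offsets": [0,0,-0.05,0.1,-0.1,1.5,0.03,0,0,0,0,0,1.75,0.03,0,0,0,0,0,1.5,0.03,0,0,0,0,0,0.75,0.03,0,0,0,0,0,0.3,0.03,0,0,0,0,0,0.15,0.03,0,0,0,0,0,0.1,0.03,0,0,0,0,0,0,0.03,0,0,0,0,0,0,0.03]
}}

```text
time_s: 22.7
eef_pos: [0.5192, 0.2689, 0.0456]
ee_rot: [0.999, 0.04, 0.001, -0.0]
contact_force: [0.1, 1.1, -2.0]
finger_gap: 0.0455
grip_force: 36.9
```

Emit:
{"method": "pendant", "body": {
  "offsets": [0,0,0,0,0,0.05,0.03,0,0,0,0,0,0,0.03,0,0,0,0,0,0,0.03]
}}

```text
time_s: 22.95
eef_pos: [0.5188, 0.2687, 0.0439]
ee_rot: [0.999, 0.04, 0.001, -0.0]
contact_force: [-0.1, -0.4, -1.8]
finger_gap: 0.0454
grip_force: 36.9
```

The manual's scale: shifts go in units of 20 mm and turns go in units of 0.2 rad. Converting my numbers, 0.0015 m is 0.075, 0.001 m is 0.05.

Emit:
{"method": "pendant", "body": {
  "offsets": [0,0,0,0,0,0.075,0.03,0,0,0,0,0,0.05,0.03,0,0,0,0,0,0,0.03,0,0,0,0,0,0,0.03,0,0,0,0,0,0,0.03]
}}

```text
time_s: 23.37
eef_pos: [0.5185, 0.2686, 0.0407]
ee_rot: [0.999, 0.04, -0.0, 0.0]
contact_force: [-0.3, -0.5, -0.6]
finger_gap: 0.0457
grip_force: 36.9
```

Emit:
{"method": "pendant", "body": {
  "offsets": [0,0,0,0,0,0.05,0.03,0,0,0,0,0,0,0.03,0,0,0,0,0,0,0.03]
}}

```text
time_s: 23.62
eef_pos: [0.5186, 0.2687, 0.0404]
ee_rot: [0.999, 0.04, 0.0, -0.0]
contact_force: [-1.4, -0.6, 4.7]
finger_gap: 0.0458
grip_force: 37.4
```

Emit:
{"method": "pendant", "body": {
  "offsets": [0,0,0,0,0,0,0.06,0,0,0,0,0,0,0.085,0,0,0,0,0,0,0.085,0,0,0,0,0,0,0.085,0,0,0,0,0,-1,0.085,0,0,0,0,0,-2,0.085,0,0,0,0,0,-2,0.085,0,0,0,0,0,-2,0.085,0,0,0,0,0,0,0.085]
}}

```text
time_s: 24.37
eef_pos: [0.5233, 0.2703, 0.1876]
ee_rot: [0.999, 0.041, 0.008, -0.002]
contact_force: [0.4, 0.7, -0.0]
finger_gap: 0.085
grip_force: 0.0
```

Emit:
{"method": "pendant", "body": {
  "offsets": [0,0,0,-0.5,1.8,0,0.085,0,0,0,-0.5,1.85,0,0.085,0,0,0,-0.5,1.85,0,0.085,0,0,0,-0.5,1.85,0,0.085,0,0,0,-0.5,1.85,0,0.085,0,0,0,-0.5,1.85,0,0.085,0,0,0,-0.5,1.85,0,0.085,0,0,0,-0.5,1.85,0,0.085,0,0,0,-0.5,1.85,0,0.085,0,0,0,-0.5,1.8,0,0.085]
}}

```text
time_s: 25.2
eef_pos: [0.448, -0.1081, 0.1797]
ee_rot: [0.999, 0.04, 0.0, 0.0]
contact_force: [1.1, 0.5, -0.4]
finger_gap: 0.0848
grip_force: 0.0
```

Emit:
{"method": "pendant", "body": {
  "offsets": [0,0,0,0,0,0,0.085,0,0,0,0,0,0,0.085,0,0,0,0,0,0,0.085]
}}

```text
time_s: 25.45
eef_pos: [0.4483, -0.1061, 0.1796]
ee_rot: [0.999, 0.04, -0.0, -0.0]
contact_force: [-0.1, -0.2, -0.1]
finger_gap: 0.0848
grip_force: 0.0
```

```bash
python3 - <<'E'
from h import *
go(.446,-.106,.035)
c=snap("wrist")
for b in blobs(mask(c[0],*BRASS)):
    u=mid(b); print(" brass",np.round(u),cv2.contourArea(b),np.round(cast(c,u,.031)[:2],3),np.round(cast(c,u,.05)[:2],3), cv2.boundingRect(b))
cv2.imwrite("pics/w10.png",c[0])
E
```

```text
[-2.200e-03 -1.000e-04  1.446e-01]
 brass [320. 236.] 1768.0 [ 0.445 -0.106] [ 0.45  -0.105] (298, 210, 45, 52)
 brass [75. 11.] 2492.5 [0.597 0.082] [0.591 0.07 ] (22, 0, 101, 46)
```

View pics/w10.png

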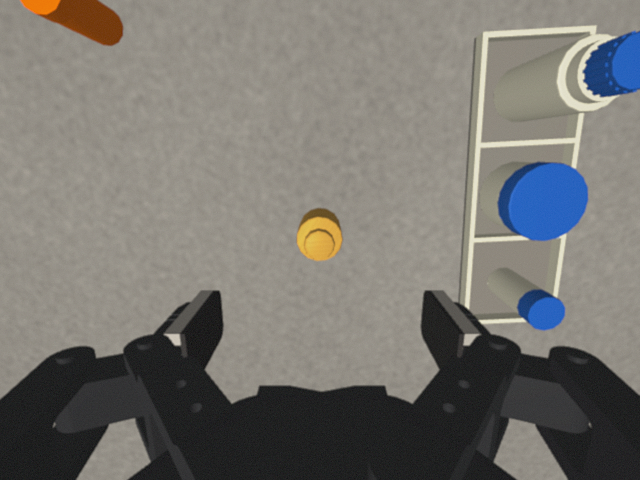

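The weight is at (320,236), directly below. On the right, the vial, jar and bottle each stand in a tray3 bay.

Scaled: -0.002 m is -0.1, 0.04 m is 2.

Emit:
{"method": "pendant", "body": {
  "offsets": [0,0,0,-0.1,0,2,0.085,0,0,0,0,0,2,0.085,0,0,0,0,0,1.75,0.085,0,0,0,0,0,1,0.085,0,0,0,0,0,0.6,0.085,0,0,0,0,0,0,0.085,0,0,0,0,0,0,0.085,0,0,0,0,0,0,0.03,0,0,0,0,0,0,0.03,0,0,0,0,0,0,0.03],
  "clamp_n": 60
}}

```text
time_s: 26.33
eef_pos: [0.4473, -0.1064, 0.0339]
ee_rot: [0.999, 0.041, 0.001, 0.001]
contact_force: [0.3, 0.0, 0.9]
finger_gap: 0.0513
grip_force: 0.0
```

Emit:
{"method": "pendant", "body": {
  "offsets": [0,0,0,0,0,0,0.03,0,0,0,0,0,0,0.03,0,0,0,0,0,0,0.03,0,0,0,0,0,0,0.03]
}}

```text
time_s: 26.67
eef_pos: [0.4468, -0.1063, 0.0341]
ee_rot: [0.999, 0.04, 0.001, 0.0]
contact_force: [0.3, 3.2, 7.4]
finger_gap: 0.0365
grip_force: 59.2
```

```bash
python3 - <<'E'
from h import *
go(.4351,.2607,.037)
E
```

```text
[ 0.0178 -0.3667 -0.0031]
```

Scaled: -0.04 m is -2, -0.037 m is -1.85.

Emit:
{"method": "pendant", "body": {
  "offsets": [0,0,0,0,0,-1,0.03,0,0,0,0,0,-1.5,0.03,0,0,0,0,0,-2,0.03,0,0,0,0,0,-1,0.03,0,0,0,0.05,-1,0,0.03,0,0,0,0.1,-1.85,0,0.03,0,0,0,0.1,-1.85,0,0.03,0,0,0,0.1,-1.85,0,0.03,0,0,0,0.1,-1.85,0,0.03,0,0,0,0.1,-1.85,0,0.03]
}}

```text
time_s: 27.5
eef_pos: [0.4403, 0.1003, 0.1431]
ee_rot: [0.999, 0.04, 0.0, 0.0]
contact_force: [0.3, 0.3, -2.1]
finger_gap: 0.0365
grip_force: 61.1
```

Emit:
{"method": "pendant", "body": {
  "offsets": [0,0,0,0.1,-1.85,0,0.03,0,0,0,0.1,-1.85,0,0.03,0,0,0,0.1,-1.85,0,0.03,0,0,0,0.05,-1.75,0,0.03,0,0,0,0,-0.75,0,0.03,0,0,0,0,0,0,0.03,0,0,0,0,0,0,0.03,0,0,0,0,0,0,0.03]
}}

```text
time_s: 28.17
eef_pos: [0.4344, 0.2591, 0.1427]
ee_rot: [0.999, 0.04, -0.001, 0.0]
contact_force: [-0.5, -0.1, -2.8]
finger_gap: 0.0363
grip_force: 61.0
```

```bash
python3 - <<'E'
from h import *
go(.4351,.2607,.0381)
c=snap("wrist"); cv2.imwrite("pics/w11.png",c[0])
E
```

```text
[ 0.001  -0.0017  0.1046]
```

View pics/w11.png

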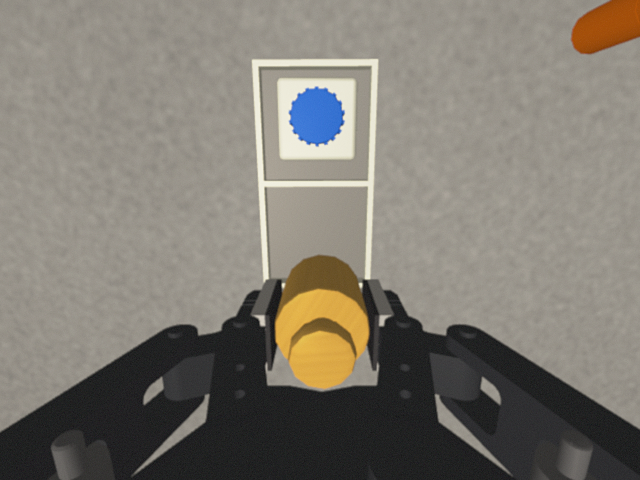

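The square bottle stands in the far bay at (316,118), and the weight is over the near bay. Lower it.

Scaled: 0.03 m is 1.5, 0.02 m is 1.

Emit:
{"method": "pendant", "body": {
  "offsets": [0,0,0,0.05,-0.1,1.5,0.03,0,0,0,0,0,1.5,0.03,0,0,0,0,0,1,0.03,0,0,0,0,0,0.6,0.03,0,0,0,0,0,0.25,0.03,0,0,0,0,0,0.15,0.03,0,0,0,0,0,0.1,0.03,0,0,0,0,0,0,0.03,0,0,0,0,0,0,0.03,0,0,0,0,0,0,0.03]
}}

```text
time_s: 29.05
eef_pos: [0.4364, 0.262, 0.0416]
ee_rot: [0.999, 0.04, 0.001, -0.0]
contact_force: [0.4, 0.2, -3.1]
finger_gap: 0.0366
grip_force: 61.1
```

Emit:
{"method": "pendant", "body": {
  "offsets": [0,0,0,0,0,0.05,0.03,0,0,0,0,0,0,0.03,0,0,0,0,0,0,0.03]
}}

```text
time_s: 29.3
eef_pos: [0.4359, 0.2621, 0.0401]
ee_rot: [0.999, 0.041, 0.0, -0.0]
contact_force: [0.3, 0.4, -2.7]
finger_gap: 0.0364
grip_force: 61.1
```

Scaled: 0.001 m is 0.05.

Emit:
{"method": "pendant", "body": {
  "offsets": [0,0,0,0,0,0.05,0.03,0,0,0,0,0,0,0.03,0,0,0,0,0,0,0.03]
}}

```text
time_s: 29.55
eef_pos: [0.4357, 0.2619, 0.0387]
ee_rot: [0.999, 0.04, -0.0, 0.0]
contact_force: [-0.6, 0.2, -2.4]
finger_gap: 0.0364
grip_force: 61.1
```

Emit:
{"method": "pendant", "body": {
  "offsets": [0,0,0,0,0,0.05,0.03,0,0,0,0,0,0,0.03,0,0,0,0,0,0,0.03]
}}

```text
time_s: 29.8
eef_pos: [0.4358, 0.262, 0.0381]
ee_rot: [0.999, 0.04, 0.0, -0.0]
contact_force: [-0.8, -0.0, 1.9]
finger_gap: 0.0364
grip_force: 61.7
```

Scaled: -0.04 m is -2, 0.04 m is 2.

Emit:
{"method": "pendant", "body": {
  "offsets": [0,0,0,0,0,0,0.06,0,0,0,0,0,0,0.06,0,0,0,0,0,0,0.06,0,0,0,0,0,0,0.06,0,0,0,0,0,-1,0.06,0,0,0,0,0,-2,0.06,0,0,0,0,0,-2,0.06,0,0,0,0,0,-2,0.06,0,0,0,-0.5,2,0,0.06,0,0,0,-0.5,2,0,0.06]
}}

```text
time_s: 30.63
eef_pos: [0.4248, 0.1815, 0.1807]
ee_rot: [0.999, 0.043, 0.005, -0.001]
contact_force: [1.1, -2.2, -1.2]
finger_gap: 0.0602
grip_force: 0.0
```

Emit:
{"method": "pendant", "body": {
  "offsets": [0,0,0,0,2,0,0.06,0,0,0,0,2,0,0.06,0,0,0,0,0,-1.5,0.06,0,0,0,0,0,-1.5,0.06,0,0,0,0,0,0,0.06,0,0,0,0,0,0,0.06]
}}

```text
time_s: 31.13
eef_pos: [0.4298, 0.1004, 0.2392]
ee_rot: [0.999, 0.04, 0.002, 0.0]
contact_force: [0.1, 0.5, 0.5]
finger_gap: 0.06
grip_force: 0.0
```

```bash
python3 - <<'E'
from h import *
c=snap("side"); cv2.imwrite("pics/s12.png",c[0])
E
```

```text
(no output)
```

View pics/s12.png

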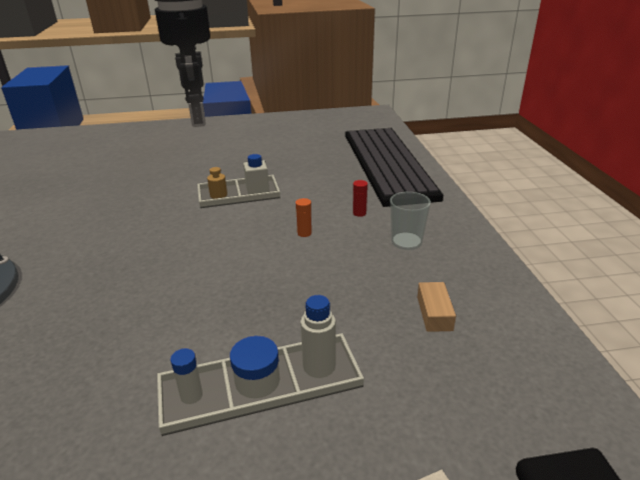

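All five items stand upright in their bays: tray3 at (186,378), (255,367) and (318,337), tray2 at (217,184) and (257,174). The beaker, block and look-alikes have not moved.

```bash
python3 -c "
from workcell import r
print(r.finish_job())"
```

```text
the job is handed in; nothing more can be done
None
```

I handed in the job at about 31 s: the round bottle, jar and vial stand upright in tray3 and the square bottle and weight in tray2, each set down in its own bay, with the beaker, block and look-alikes left in place; no verdict came back.

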